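# Lock the fuel cap on a small engine

### The arm

A 7-joint arm with a two-finger parallel gripper is mounted at the origin on the work surface. World frame = base frame: x ahead of the robot, y to its left, z up, the work surface at z = 0. Lengths are in m, angles in rad, forces in N, time in s.
With the tool pointing down it reaches from about 0.4 to 0.85 m from the base axis. Payload 4.4 kg.
Tool frame: the origin (TCP) lies at the centre of the arm's flange, where the gripper is bolted on; the fingertips stand 199 mm ahead of it and the grasp point (between the pads) lies 180 mm ahead of it (bot.grip_depth is the distance from the TCP to the grasp point, in m); z points along the fingers, y is the direction in which the jaws open and shut (so a half turn about z gives the same grasp; the last joint's range is limited). The gripper opens to 94 mm and grips with 3 to 60 N. Pads are 16 mm wide; open, the fingers measure 119 mm over their backs; the gripper's body (75 mm by 177 mm) begins 78 mm behind the grasp point.
Start: joints at [-1.319, 0.628, 0.038, 1.517, -0.027, 0.996, -0.02], TCP at [0.203, 0.617, 0.405] pointing down, gripper open.
Joint ranges: [-3.06, 3.06], [-0.37, 2.12], [-1.25, 1.32], [0.18, 2.47], [-1.1, 4.24], [0.23, 1.98], [-2.94, 2.94]. Speed limits (rad/s): [2.57, 2.57, 3.14, 3.14, 3.14, 3.14, 3.14].

### API

Orientations are given as a unit quaternion [w, x, y, z].
In Python, from plant import bot gives the robot as it stands.
- The arm moves only by the tool step_arm, never from a script. Its argument "plan" is one flat list of numbers, 7 for each row, row after row: the shift along the world's x, y, z normalised to -1 to 1, where 1 is 0.1 m, then the turn, a rotation vector about the world's x, y, z normalised to -1 to 1, where 1 is 6 degrees, then the gripper's target within -1 to 1 (shut at 1, half-way at 0, fully open at -1). In form: [x, y, z, wx, wy, wz, gripper, x, y, z, wx, wy, wz, gripper, ...]. A call has 1 to 5 rows; each row shifts and turns the commanded pose from where the row before left it; what a row does not reach is not made up. A row lasts 1/10 s, in which the tool goes at most 50 mm and 8.59 degrees, less where a joint would pass 70% of its speed; a pose out of reach is approached as far as the arm can. A call with a number of a shift or a turn outside -1 to 1 is refused whole. A call with a gripper value outside its range is refused whole. The fingers move at their own pace and stop on an object; "grip_force" is the grip in N (left out, the last holds). Time passes only in rows, so rows that do not move let the fingers close. It gives the time, the measured TCP pose, the force and the opening at its end, in the units of the state.
- bot.sense(): the state, without advancing time (a new reading comes with each control period).
- bot.get_image(name): name is "scene" or "top"; returns a dict with "pixels" (384x512x3 uint8, red, green, blue), "vertical_fov" (degrees; the focal length in pixels is half the picture's height over the tangent of half this angle, whatever the lens; pixels are square), "cx", "cy" (the principal point, pixels), "T" (4x4, takes a point from camera to world coordinates). Camera axes: x right, y down, z forward; pixel columns grow to the right and rows downward; lengths in m; the calibration is good to about 2 mm. A picture is of the moment at which its call begins. There is no depth.
- bot.close_job(): hands the job in, once; it reports no verdict.
Trained networks look in a picture, given as the dict that the camera call returned (one of the last four; its "shot" number tells which), for a name from the list of things; names that differ only in an ending like _2 or _b are one class to them, and where a whole thing is asked for, a point or a joint stands for the part that bears it (a point fixed in the world has none). Each returns a list of dicts, best first, with "score" (0 to 1); they miss things now and then, are a little off and sometimes report something else, mostly with a low value. They report only what shows in the picture. A call takes as long as a camera call. They do not tell look-alikes from the thing itself.
- bot.find_in(target, picture): "centre" ([x, y, z] in m, in the coordinates of the camera as it stood for that picture, good to about 4 mm: the middle of the surface that is visible of it).
- bot.silhouettes(target, picture): "pixels" (384x512 bool, what is visible of it).
The state is a dict: "t": time; "joint_positions": joint angles; "qvel": joint speeds; "tau": joint torques, N m; "ee_pos": TCP position; "tool_rot": TCP orientation; "ft_force": force on the tool from outside, world axes, zero at the start; "ft_torque": the same for the moment, N m; "opening": finger opening in m.
Only numpy, scipy, OpenCV 4.12 (cv2) and the standard library are available. Lean on these libraries where they do the work, as an engineer would, in place of code of your own. Each camera call takes 0.05 s, during which the arm holds its last target.

### The job

The engine on the table has been fuelled and its filler neck is open. Put its fuel cap on: set the cap on the neck, turn it under light pressure until its two ears drop through the notches, then turn it clockwise (seen from above) to its stop so that it is locked down, and let go. Do not force it, and leave the screwdriver, the funnel and the oil bottle where they are.

Things in the scene. Friction and masses are not known exactly. Their poses are not given: they have to be found in the camera images.
- engine: fixed small petrol engine, about 290 x 290 mm in plan, 207 mm high without the neck. Blue fuel tank on top (190 x 150 mm, top 205 mm up) with the filler neck in its middle; silencer to +y, air cleaner to -y, fan shroud and recoil starter to +x, output shaft to -x. Origin on the table straight below the filler's axis
- neck_mouth (a point): centre of the filler mouth, level with the top of its bright steel lip, 230 mm above the table; axes as the engine's, z up. Neck 60 mm in outer diameter, 25 mm high above the tank. Lip 4 mm thick, round mouth 37 mm in diameter, with two opposite notches 13 mm wide, reaching out to 26 mm from the axis, on the +x and -x axes; both can be seen from above
- neck_under (a point): point on the filler's axis at the underside of the lip, 4 mm below the mouth. Here the cap's ears, once through the notches, are free to turn 60 degrees clockwise (seen from above) from the notches to a fixed stop; another stop blocks them from turning anticlockwise. The room below the lip is 21 mm deep
- cap_center (a point): centre of the loose fuel cap (about 0.13 kg), half-way up its 56 mm height; z up, x along its grip bar. At first it stands upright on its nose on the table. With its ears resting on the lip this point is 20.5 mm above the mouth; with ears dropped through and gasket on the lip, 9 mm above. Locked, it has 2.5 mm of vertical play. Half a turn makes no difference
- cap_bar (a point): centre of the cap's red grip bar, 16 mm above the cap's centre. Bar 58 mm long (x), 16 mm wide (y), 24 mm high, standing on a black disc 68 mm in diameter, 10 mm thick; to be pinched from above across its width. Bar in line with the notches: ears at the notches; bar turned 60 degrees clockwise from there: at the stop, locked
- cap_ears (a point): centre of the cap's steel cross bar, whose ends are its two ears, hidden under the disc: 48 mm tip to tip along x (straight below the grip bar), 10 mm wide, 5 mm thick, 18 mm below the cap's centre. Above it the rubber gasket, 58 mm in diameter, underside 9 mm below the cap's centre; below it the round nose, 34 mm in diameter, its lowest 6 mm tapered to 29 mm, foot 28 mm below the centre
- funnel: bystander: yellow plastic funnel standing mouth down on the table, 116 mm in diameter, 135 mm high; origin at the centre of its underside
- screwdriver: bystander: screwdriver with an orange handle, 210 mm long, lying on the table; origin at table level under it
- oil: bystander: grey oil bottle with a yellow cap, 72 mm in diameter, 190 mm high, standing on the table; origin at the centre of its underside
Things that resemble listed ones, but are neither listed nor needed, are in the scene too. There is more than one size of the part that bears cap_center; the job needs the largest.

How it is judged:
On the way:
1. the cap's ears have dropped through the notches (cap down on the neck, bar within 20 degrees of the notches) (horizontal distance between cap_center and neck_mouth below 0.004 m and z of cap_center in the frame of neck_mouth below 0.0145 m and angle between the x axis of cap_center and the x axis of neck_mouth, either way round below 0.35 rad), for 0.02 s.
At the end, for the whole second after the job is handed in: The cap sits down on the neck (centred within 4 mm, gasket within 2.5 mm of the lip, level within 0.1 rad), turned clockwise from the notches to within 13 degrees of its stop (at least 47 of 60 degrees), released and at rest (horizontal distance between cap_center and neck_mouth below 0.004 m and z of cap_center in the frame of neck_mouth between 0.006 and 0.0115 m and angle between cap_center's own z axis and vertical below 0.1 rad and angle between the x axis of cap_center and the x axis of neck_mouth, either way round above 0.82 rad and linear speed of cap below 0.02 m/s); the robot touches nothing.
It fails at once if the cap is pressed on the neck with more than 60 N while its ears are not through the notches (contact force between cap and engine above 60 N and z of cap_center in the frame of neck_mouth above 0.0145 m).
It fails at once if the cap is forced: more than 120 N between cap and engine (contact force between cap and engine above 120 N).
It fails at once if a bystander is moved by more than 30 mm (distance of any of funnel, screwdriver, oil from where it was at the start of the episode above 0.03 m).
It also fails if it takes over 54 s, if anything falls off the work surface, if the arm or the gripper's body presses on something with over 40 N, if the wrist force passes 120 N, or if a joint passes its speed limit or range.

## Working session

There is one attempt and no reset: what is moved stays moved. The work goes in short steps, Python scripts to look and compute and a tool call to move; the robot and the scene stay as the last step left them, time stands still between calls to the robot, and variables do not carry over. Pictures are saved under pics/ and viewed, and the job is handed in when it is done.

Besides the shell and the picture viewer there is one more tool, called after "Request:" as name(argument=value, ...) on one line, values as JSON. step_arm: Moves the arm, as the interface text tells. Its arguments: {"type":"object","properties":{"plan":{"type":"array","items":{"type":"number","minimum":-1,"maximum":1}},"grip_force":{"type":"number"}},"required":["plan"]}

```bash
ls; mkdir -p pics; cat > h.py <<'E'
import numpy as np, cv2
from plant import bot
def K(im):
    h=im["pixels"].shape[0]; f=h/2/np.tan(np.radians(im["vertical_fov"])/2); return f
def ray(im,u,v):
    f=K(im); T=np.array(im["T"]); d=T[:3,:3]@np.array([(u-im["cx"])/f,(v-im["cy"])/f,1.]); return T[:3,3],d
def atz(im,u,v,z):
    o,d=ray(im,u,v); return o+d*(z-o[2])/d[2]
def proj(im,p):
    T=np.array(im["T"]); c=T[:3,:3].T@(np.array(p)-T[:3,3]); f=K(im); return c[0]/c[2]*f+im["cx"],c[1]/c[2]*f+im["cy"]
def w(im,c): 
    T=np.array(im["T"]); return T[:3,:3]@np.array(c)+T[:3,3]
def save(im,n,crop=None,s=1):
    p=im["pixels"][:,:,::-1]
    if crop: p=p[crop[1]:crop[3],crop[0]:crop[2]]
    cv2.imwrite("pics/"+n,cv2.resize(p,None,fx=s,fy=s,interpolation=cv2.INTER_CUBIC))
E
python3 - <<'E'
from h import *
np.set_printoptions(precision=4,suppress=True)
for n in("scene","top"):
    im=bot.get_image(n); save(im,n+"0.png",s=1.5)
    print(n,im["vertical_fov"],im["cx"],im["cy"],np.array(im["T"]))
    for t in("cap_center","engine","funnel","screwdriver","oil"):
        for r in bot.find_in(t,im): print(t,round(r["score"],2),w(im,r["centre"]),np.round(proj(im,w(im,r["centre"]))))
    np.savez(n+"0.npz",**{k:im[k] for k in("pixels","vertical_fov","cx","cy","T")})
print(bot.sense())
E
```

```text
pics
scene 45.118009475762776 254.80317477340526 196.7041647622206 [[ 0.5872  0.6386 -0.4973  1.1719]
 [ 0.8094 -0.4709  0.3511 -0.4035]
 [-0.01   -0.6086 -0.7934  1.0075]
 [ 0.      0.      0.      1.    ]]
cap_center 0.87 [ 0.4776 -0.1817  0.0274] [171. 215.]
cap_center 0.83 [ 0.5174 -0.0772  0.0255] [213. 207.]
cap_center 0.53 [ 0.5821 -0.1764  0.0237] [194. 243.]
engine 0.79 [0.575  0.1236 0.1897] [289. 143.]
funnel 0.73 [0.7952 0.1943 0.0324] [362. 225.]
screwdriver 0.81 [0.7268 0.0222 0.0258] [292. 242.]
oil 0.92 [ 0.7774 -0.1739  0.1244] [237. 281.]
top 42.9361806212257 264.0258705416375 189.34438008311417 [[ 0.0214 -0.9861  0.1649  0.4269]
 [-0.9995 -0.0248 -0.0188  0.0053]
 [ 0.0226 -0.1644 -0.9861  1.2283]
 [ 0.      0.      0.      1.    ]]
cap_center 0.88 [ 0.5085 -0.0746  0.021 ] [286. 238.]
cap_center 0.76 [ 0.4675 -0.1743  0.0271] [327. 256.]
cap_center 0.69 [ 0.5749 -0.177   0.0185] [327. 212.]
engine 0.7 [0.522  0.1506 0.206 ] [185. 223.]
engine 0.51 [ 0.4663 -0.1765  0.0341] [328. 256.]
funnel 0.76 [0.7756 0.2032 0.0301] [178. 129.]
screwdriver 0.97 [0.717  0.0236 0.0243] [248. 154.]
screwdriver 0.21 [0.5234 0.1542 0.2063] [183. 222.]
oil 0.85 [ 0.7432 -0.1592  0.1289] [327. 135.]
{'t': 0.6, 'joint_positions': array([-1.3188,  0.6284,  0.0385,  1.5174, -0.027 ,  0.9963, -0.02  ]), 'qvel': array([-0.0009, -0.001 , -0.0014, -0.0016, -0.0004, -0.0006, -0.0003]), 'tau': array([ -0.0002, -54.9303,   1.1425, -18.6862,  -0.0522,   0.016 ,
         0.    ]), 'ee_pos': array([0.2031, 0.6175, 0.4047]), 'tool_rot': array([-0.    ,  0.1582,  0.9874,  0.    ]), 'ft_force': array([-0.5232, -1.4416, -0.5781]), 'ft_torque': array([ 0.017 ,  0.0369, -0.0302]), 'opening': 0.09413535870640345}
```

View pics/top0.png

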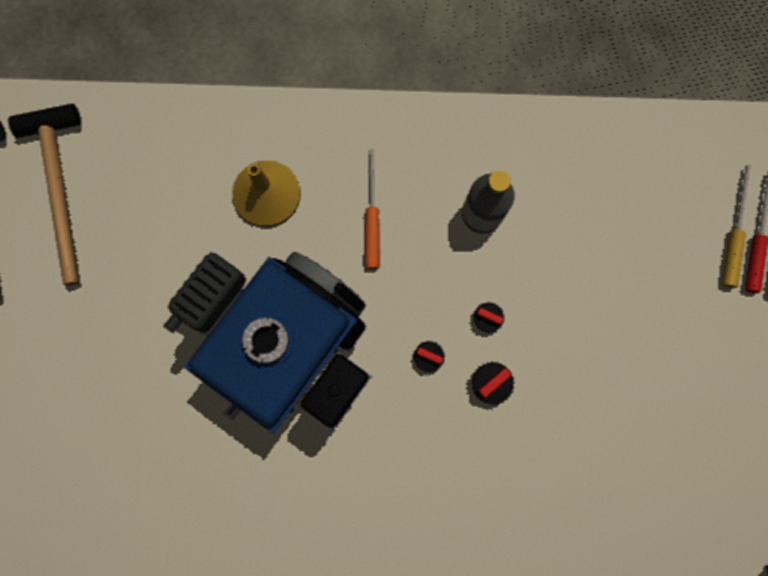

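View pics/scene0.png

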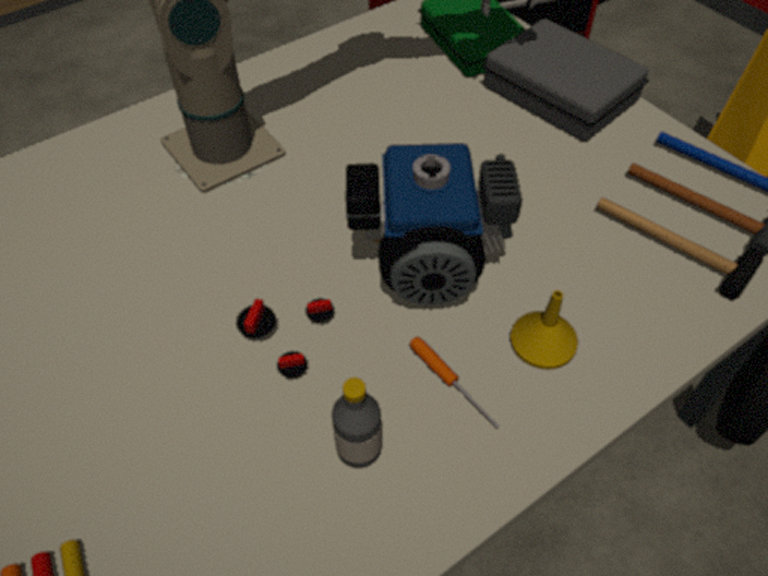

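```bash
python3 - <<'E'
import cv2,numpy as np
for n,c in(("top",(270,190,360,280)),("scene",(150,180,240,260))):
    p=np.load(n+"0.npz")["pixels"][c[1]:c[3],c[0]:c[2],::-1]
    cv2.imwrite(f"pics/{n}_caps.png",cv2.resize(p,None,fx=6,fy=6,interpolation=cv2.INTER_CUBIC))
for n,c in(("top",(140,180,230,265)),("scene",(240,60,350,160))):
    p=np.load(n+"0.npz")["pixels"][c[1]:c[3],c[0]:c[2],::-1]
    cv2.imwrite(f"pics/{n}_neck.png",cv2.resize(p,None,fx=6,fy=6,interpolation=cv2.INTER_CUBIC))
E
```

```text
(no output)
```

View pics/top_caps.png

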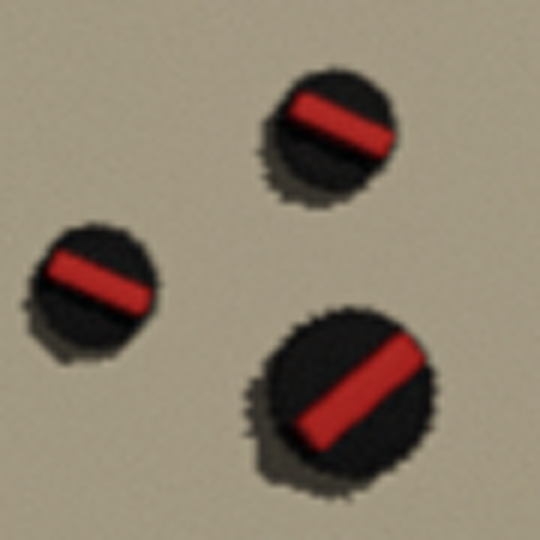

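View pics/top_neck.png

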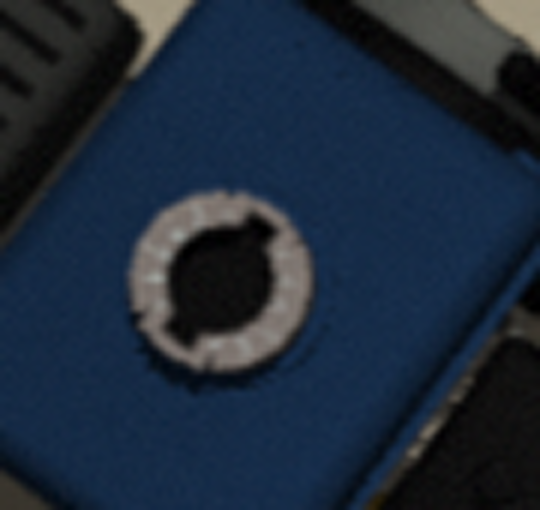

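View pics/scene_neck.png

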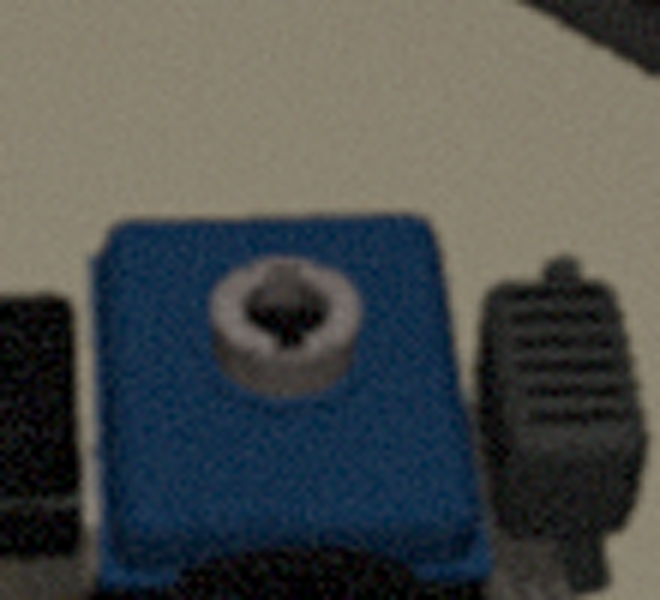

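View pics/scene_caps.png

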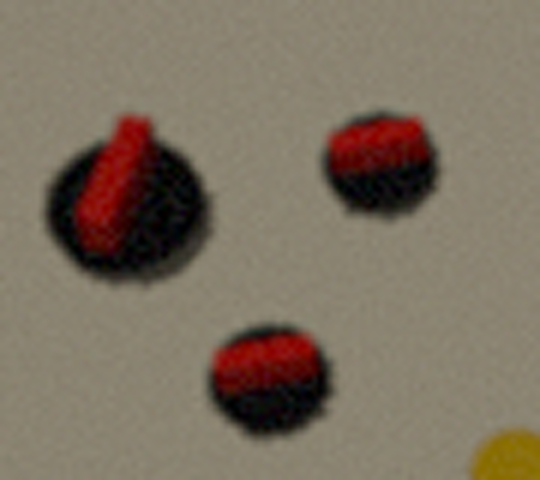

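The largest cap is the one near scaled top pixel (492,384), and the neck is near (265,341) with its notches running lower left to upper right. Next I'll measure both more precisely.

```bash
cat > meas.py <<'E'
from h import *
from scipy.optimize import minimize, least_squares
np.set_printoptions(precision=4,suppress=True)
ims={n:dict(np.load(n+"0.npz")) for n in("top","scene")}
def hull(im,pts):
    q=np.array([proj(im,p) for p in pts],np.float32); return cv2.convexHull(q)[:,0]
def render(im,polys,S=4):
    m=np.zeros((384*S,512*S),np.uint8)
    for q,c in polys: cv2.fillPoly(m,[np.round((q+0.5)*S).astype(int)],c)
    return cv2.resize(m.astype(np.float32),(512,384),interpolation=cv2.INTER_AREA)
th=np.linspace(0,2*np.pi,72,endpoint=False)
def circ(x,y,z,r): return np.c_[x+r*np.cos(th),y+r*np.sin(th),np.full(72,z)]
def bar(x,y,a,z0,z1):
    c,s=np.cos(a),np.sin(a); return [(x+c*u-s*v,y+s*u+c*v,z) for u in(-.029,.029) for v in(-.008,.008) for z in(z0,z1)]
if __name__=="__main__":
  box={"top":(305,235,350,280),"scene":(150,190,190,235)}
  masks={}
  for n,im in ims.items():
    p=im["pixels"].astype(float); m=((p[...,0]>60)&(p[...,0]>2.2*p[...,1])).astype(np.float32)
    b=box[n]; k=np.zeros_like(m); k[b[1]:b[3],b[0]:b[2]]=1; masks[n]=m*k
    print(n,"red px",masks[n].sum())
  # cap bar fit, per view and joint
  def cost(v,ns): return sum(np.abs(cv2.GaussianBlur(render(ims[n],[(hull(ims[n],bar(v[0],v[1],v[2],.032,.056)),1)]),(0,0),1)-cv2.GaussianBlur(masks[n],(0,0),1)).sum() for n in ns)
  for ns in(["top"],["scene"],["top","scene"]):
    best=min((minimize(cost,[.4675,-.178,a],args=(ns,),method="Nelder-Mead",options=dict(initial_simplex=np.array([[.4675,-.178,a],[.48,-.178,a],[.4675,-.168,a],[.4675,-.178,a+.15]]),xatol=1e-5,fatol=1e-3)) for a in(-.9,)),key=lambda r:r.fun)
    print("cap",ns,best.x,np.degrees(best.x[2]),best.fun)
  # neck: bright grayish pixels (steel) vs blue
  box={"top":(155,205,198,248),"scene":(270,98,305,130)}
  nm={}
  for n,im in ims.items():
    p=im["pixels"].astype(float); m=((p[...,0]>60)&(p[...,0]>.75*p[...,2])).astype(np.float32)
    b=box[n]; k=np.zeros_like(m); k[b[1]:b[3],b[0]:b[2]]=1; nm[n]=m*k
    print(n,"steel px",nm[n].sum())
    cv2.imwrite(f"pics/nm_{n}.png",cv2.resize((nm[n]*255)[b[1]:b[3],b[0]:b[2]],None,fx=8,fy=8,interpolation=cv2.INTER_NEAREST))
  def notch(x,y,a):
    c,s=np.cos(a),np.sin(a); return [(x+c*u-s*v,y+s*u+c*v,.23) for u in(-.026,.026) for v in(-.0065,.0065)]
  def nr(n,v):
    im=ims[n]; lo=.23 if n=="top" else .205
    outer=hull(im,np.r_[circ(v[0],v[1],.23,.03),circ(v[0],v[1],lo,.03)])
    return render(im,[(outer,1),(hull(im,circ(v[0],v[1],.23,.0185)),0),(hull(im,notch(*v)),0)])
  def cost2(v,ns): return sum(np.abs(cv2.GaussianBlur(nr(n,v),(0,0),1)-cv2.GaussianBlur(nm[n],(0,0),1)).sum() for n in ns)
  for ns in(["top"],["scene"],["top","scene"]):
    i=np.array([.52,.15,-.65])
    r=minimize(cost2,i,args=(ns,),method="Nelder-Mead",options=dict(initial_simplex=np.array([i,i+[.01,0,0],i+[0,.01,0],i+[0,0,.15]]),xatol=1e-5,fatol=1e-3))
    print("neck",ns,r.x,np.degrees(r.x[2]),r.fun)
E
python3 meas.py
```

```text
top red px 170.0
scene red px 150.0
cap ['top'] [ 0.4689 -0.1781 -0.8497] -48.68500286269538 19.22917938232422
cap ['scene'] [ 0.4686 -0.18   -0.7543] -43.220072497632636 55.27277755737305
cap ['top', 'scene'] [ 0.4697 -0.1795 -0.8374] -47.98151471726705 87.21502685546875
top steel px 436.0
scene steel px 321.0
neck ['top'] [ 0.5131  0.1635 -0.7176] -41.11602168024725 66.7631607055664
neck ['scene'] [ 0.5131  0.1636 -0.5896] -33.78429781080543 143.115478515625
neck ['top', 'scene'] [ 0.5132  0.1638 -0.7253] -41.55842282345166 215.0822296142578[ WARN:0@3.756] global loadsave.cpp:1063 imwrite_ Unsupported depth image for selected encoder is fallbacked to CV_8U.
```

Request:
step_arm(plan=[0.25,-0.2,0.16,0,0,0,-1,0.25,-0.2,0.16,0,0,0,-1,0.25,-0.2,0.16,0,0,0,-1,0.25,-0.2,0.16,0,0,0,-1,0.25,-0.2,0.16,0,0,0,-1], grip_force=25)

```text
t: 1.1
ee_pos: [0.329, 0.5165, 0.4855]
tool_rot: [0.0, 0.158, 0.987, 0.0]
ft_force: [-0.6, 0.6, 0.5]
opening: 0.0944
```

Request:
step_arm(plan=[0.25,-0.2,0,0,0,0,-1,0.25,-0.2,0,0,0,0,-1,0.25,-0.2,0,0,0,0,-1,0.25,-0.2,0,0,0,0,-1,0.25,-0.2,0,0,0,0,-1])

```text
t: 1.6
ee_pos: [0.454, 0.4165, 0.4849]
tool_rot: [0.0, 0.158, 0.987, 0.0]
ft_force: [0.6, 0.8, -0.2]
opening: 0.0938
```

Request:
step_arm(plan=[0,-0.4,0,0,0,-0.5,-1,0,-0.4,0,0,0,-0.5,-1,0,-0.4,0,0,0,-0.5,-1,0,-0.4,0,0,0,-0.5,-1,0,-0.4,0,0,0,-0.5,-1])

```text
t: 2.1
ee_pos: [0.4529, 0.2158, 0.4849]
tool_rot: [0.0, 0.287, 0.958, 0.0]
ft_force: [0.3, -0.2, -0.2]
opening: 0.0938
```

Request:
step_arm(plan=[0,-0.4,0,0,0,-0.5,-1,0,-0.4,0,0,0,-0.5,-1,0,-0.4,0,0,0,-0.5,-1,0,-0.4,0,0,0,-0.5,-1,0,-0.4,0,0,0,-0.5,-1])

```text
t: 2.6
ee_pos: [0.4528, 0.0159, 0.485]
tool_rot: [0.0, 0.409, 0.912, 0.0]
ft_force: [1.0, 0.1, 0.4]
opening: 0.094
```

Request:
step_arm(plan=[0,-0.4,0,0,0,0,-1,0,-0.4,0,0,0,0,-1,0,-0.4,0,0,0,0,-1,0,-0.4,0,0,0,0,-1,0,-0.3,0,0,0,0,-1])

```text
t: 3.1
ee_pos: [0.4526, -0.1751, 0.485]
tool_rot: [0.001, 0.409, 0.912, -0.0]
ft_force: [0.1, 1.4, 0.1]
opening: 0.0938
```

Request:
step_arm(plan=[0.05,-0.01,-0.4,0,0,0,-1,0.05,-0.01,-0.4,0,0,0,-1,0.06,-0.02,-0.4,0,0,0,-1,0,0,-0.4,0,0,0,-1,0,0,-0.2,0,0,0,-1])

```text
t: 3.6
ee_pos: [0.4683, -0.1761, 0.3019]
tool_rot: [-0.002, 0.408, 0.913, -0.0]
ft_force: [-0.3, 0.7, 1.1]
opening: 0.0939
```

```bash
python3 - <<'E'
from h import *
s=bot.sense();print(s["ee_pos"],s["tool_rot"],s["joint_positions"])
for n,c in(("top",(270,190,390,290)),("scene",(110,120,230,260))):
    im=bot.get_image(n); save(im,n+"1.png",c,5 if n=="top" else 4)
E
```

```text
[ 0.46833972 -0.17610544  0.30189038] [-1.98563168e-03  4.08389369e-01  9.12805647e-01 -1.79903063e-04] [ 0.11833521  0.59033585  0.27314492  2.03191919 -0.28679657  0.55929257
  1.32198882]
```

View pics/top1.png

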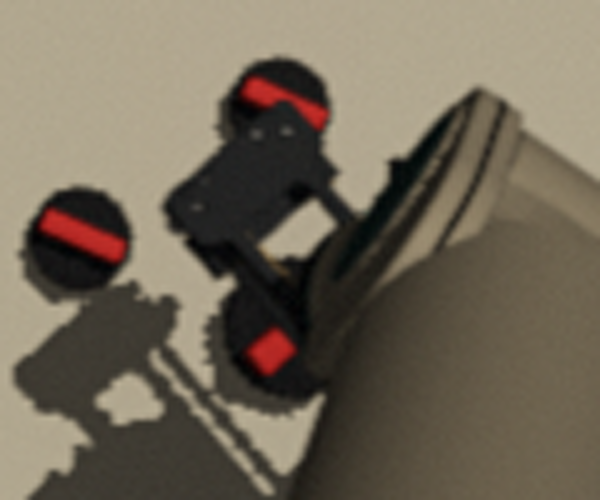

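View pics/scene1.png

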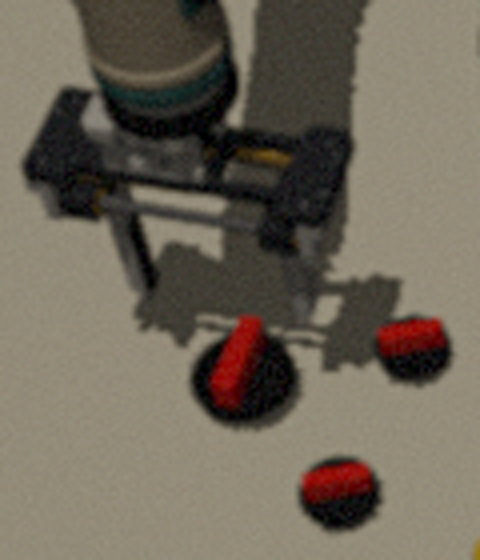

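The fingers straddle the bar of the large cap, which sits centred between them at about (240,370) in the scene crop, so I'll descend.

Request:
step_arm(plan=[0.01,-0.03,-0.2,0,0,0,-1,0,0,-0.2,0,0,0,-1,0,0,-0.2,0,0,0,-1,0,0,-0.07,0,0,0,-1,0,0,0,0,0,0,1])

```text
t: 4.2
ee_pos: [0.4704, -0.1796, 0.238]
tool_rot: [0.0, 0.408, 0.913, 0.0]
ft_force: [-1.1, -0.2, 0.3]
opening: 0.089
```

Request:
step_arm(plan=[0,0,0,0,0,0,1,0,0,0,0,0,0,1,0,0,0,0,0,0,1,0,0,0,0,0,0,1,0,0,0,0,0,0,1])

```text
t: 4.7
ee_pos: [0.4702, -0.1795, 0.238]
tool_rot: [0.0, 0.408, 0.913, 0.0]
ft_force: [-0.4, -0.2, 0.8]
opening: 0.0499
```

Request:
step_arm(plan=[0,0,-0.04,0,0,0,1,0,0,0,0,0,0,1,0,0,0,0,0,0,1,0,0,0,0,0,0,1,0,0,0,0,0,0,1])

```text
t: 5.2
ee_pos: [0.4701, -0.1795, 0.2336]
tool_rot: [-0.0, 0.408, 0.913, 0.0]
ft_force: [0.5, -0.2, -1.1]
opening: 0.0161
```

Request:
step_arm(plan=[0,0,0,0,0,0,1,0,0,0,0,0,0,1,0,0,0,0,0,0,1])

```text
t: 5.5
ee_pos: [0.4701, -0.1795, 0.2337]
tool_rot: [-0.0, 0.408, 0.913, 0.0]
ft_force: [0.3, 0.1, -1.7]
opening: 0.0157
```

```bash
python3 - <<'E'
from h import *
s=bot.sense();print(s["ee_pos"],s["opening"],s["ft_force"],s["ft_torque"])
im=bot.get_image("scene"); save(im,"scene2.png",(110,120,230,260),4)
E
```

```text
[ 0.47006647 -0.17951462  0.23365852] 0.015683153288244725 [ 0.34638114  0.14157139 -1.67511292] [-0.0101151   0.02340398  0.00143424]
```

View pics/scene2.png

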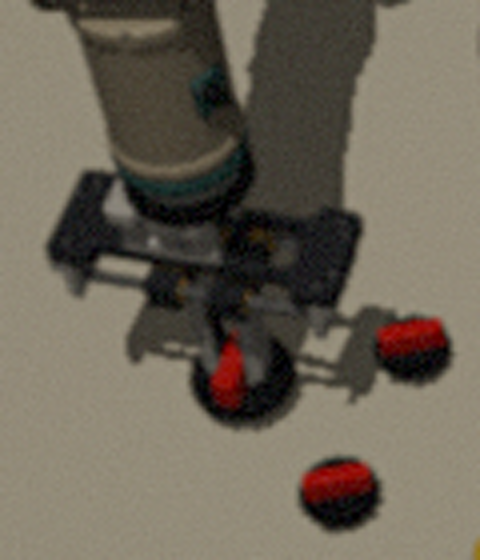

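Grasped: the opening is 15.7 mm against a 16 mm bar. Now lifting and carrying it over the neck.

Request:
step_arm(plan=[0,0,0.1,0,0,0,1,0,0,0.3,0,0,0,1,0,0,0.4,0,0,0,1,0,0,0.4,0,0,0,1,0,0,0.4,0,0,0,1])

```text
t: 6.05
ee_pos: [0.4696, -0.1795, 0.3959]
tool_rot: [0.0, 0.409, 0.913, -0.0]
ft_force: [1.0, -0.5, -1.5]
opening: 0.0159
```

Request:
step_arm(plan=[0,0,0.4,0,0,0,1,0,0,0.4,0,0,0,1,0,0,0.4,0,0,0,1,0,0,0.1,0,0,0,1,0,0,0,0,0,0,1])

```text
t: 6.55
ee_pos: [0.4699, -0.1797, 0.5254]
tool_rot: [0.002, 0.408, 0.913, 0.0]
ft_force: [-0.2, 0.3, -1.4]
opening: 0.0162
```

Request:
step_arm(plan=[0.04,0.3,0,0,0,0.3,1,0.04,0.3,0,0,0,0.3,1,0.04,0.3,0,0,0,0.3,1,0.04,0.3,0,0,0,0.3,1,0.04,0.3,0,0,0,0.3,1])

```text
t: 7.05
ee_pos: [0.4894, -0.0282, 0.5215]
tool_rot: [-0.002, 0.335, 0.942, -0.001]
ft_force: [0.3, -0.5, -1.6]
opening: 0.016
```

Request:
step_arm(plan=[0.04,0.35,0,0,0,0.3,1,0.04,0.35,0,0,0,0.3,1,0.04,0.35,0,0,0,0.3,1,0.04,0.35,0,0,0,0.3,1,0.06,0.35,0,0,0,0.3,1])

```text
t: 7.55
ee_pos: [0.5113, 0.1468, 0.5214]
tool_rot: [-0.002, 0.26, 0.966, -0.001]
ft_force: [0.5, -0.1, -1.4]
opening: 0.0159
```

Request:
step_arm(plan=[0.01,0.15,0,0,0,0,1,0,0.03,-0.2,0,0,0,1,0,0,0,0,0,0,1])

```text
t: 7.85
ee_pos: [0.5119, 0.1633, 0.5003]
tool_rot: [-0.003, 0.261, 0.965, -0.002]
ft_force: [0.6, 0.3, -1.1]
opening: 0.0156
```

```bash
python3 - <<'E'
from h import *
s=bot.sense();print(s["t"],s["ee_pos"],s["tool_rot"],s["opening"],s["ft_force"],s["ft_torque"],s["joint_positions"])
for n,c in(("top",(120,170,240,270)),("scene",(220,20,360,160))):
    im=bot.get_image(n); save(im,n+"3.png",c,5 if n=="top" else 4); np.savez(n+"3.npz",**{k:im[k] for k in("pixels","vertical_fov","cx","cy","T")})
E
```

```text
7.85 [0.51190342 0.16326793 0.50025056] [-0.0030639   0.26054177  0.96545466 -0.0024288 ] 0.015626830393270476 [ 0.57443893  0.31095379 -1.11969283] [-0.05268521  0.0127465  -0.04075473] [-0.50446365  0.3735293   0.20440323  1.69979304 -0.08305247  1.08459726
  0.76927486]
```

View pics/top3.png

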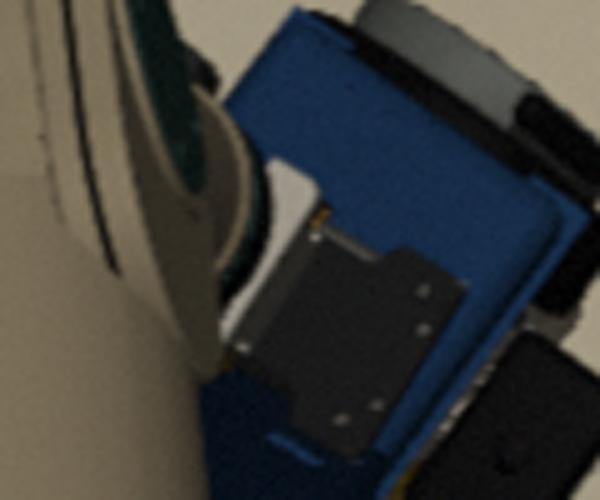

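View pics/scene3.png

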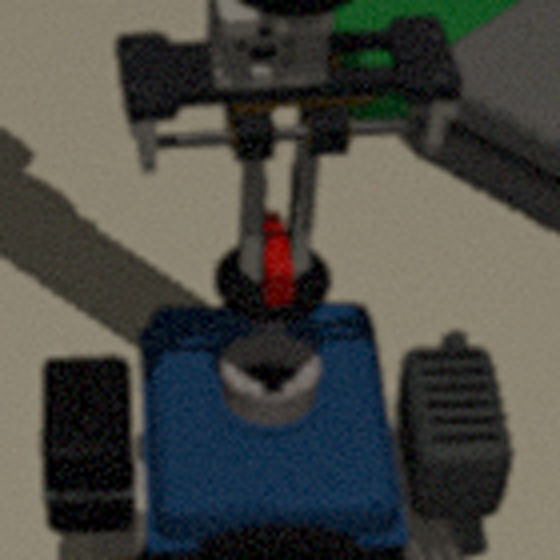

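```bash
python3 - <<'E'
from meas import *
im=dict(np.load("scene3.npz"))
x,y,z=.5119,.1633,.5003-.2057
a=np.radians(2*np.degrees(np.arctan2(.9655,.2605))-180)
print(np.degrees(a))
p=cv2.resize(im["pixels"][20:160,220:360,::-1],None,fx=4,fy=4,interpolation=cv2.INTER_CUBIC)
def dr(q,c): cv2.polylines(p,[np.round((q-[220,20]+.5)*4).astype(int)],True,c,1)
dr(hull(im,np.r_[circ(x,y,z-.006,.034),circ(x,y,z+.004,.034)]),(0,255,0))
dr(hull(im,bar(x,y,a,z+.004,z+.028)),(255,255,0))
nx,ny=.5131,.1636
dr(hull(im,np.r_[circ(nx,ny,.23,.03),circ(nx,ny,.205,.03)]),(0,255,0)); dr(hull(im,circ(nx,ny,.23,.0185)),(0,255,0))
cv2.imwrite("pics/ov3.png",p)
im=dict(np.load("top0.npz"))
p=cv2.resize(im["pixels"][180:265,140:230,::-1],None,fx=6,fy=6,interpolation=cv2.INTER_CUBIC)
def dr(q,c): cv2.polylines(p,[np.round((q-[140,180]+.5)*6).astype(int)],True,c,1)
dr(hull(im,circ(nx,ny,.23,.03)),(0,255,0)); dr(hull(im,circ(nx,ny,.23,.0185)),(0,255,0))
for an in (-38,-41):
  b=np.radians(an);c,s=np.cos(b),np.sin(b)
  dr(hull(im,[(nx+c*u-s*v,ny+s*u+c*v,.23) for u in(-.026,.026) for v in(-.0065,.0065)]),(0,255,255) if an==-38 else (255,0,255))
cv2.imwrite("pics/ov0.png",p)
E
```

```text
-30.198684206948627
```

View pics/ov3.png

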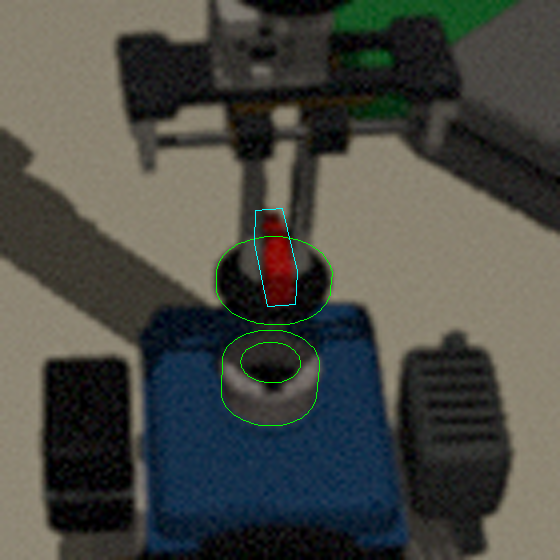

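View pics/ov0.png

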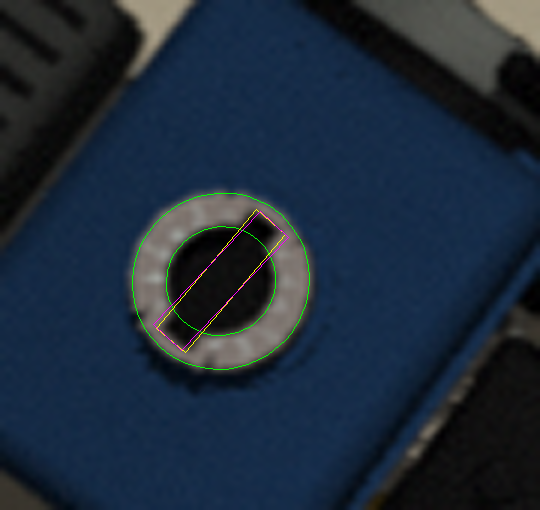

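The overlay of the cap and the neck matches the picture. Lowering it in small steps, with the bar 9° short of the notch line so I can sweep clockwise.

Request:
step_arm(plan=[0.01,0,-0.15,0,0,0,1,0,0,-0.15,0,0,0,1,0,0,-0.08,0,0,0,1,0,0,0,0,0,0,1])

```text
t: 8.35
ee_pos: [0.5139, 0.1626, 0.4652]
tool_rot: [-0.001, 0.261, 0.965, -0.001]
ft_force: [0.8, -0.0, -0.9]
opening: 0.0157
```

Request:
step_arm(plan=[0,0,-0.02,0,0,0,1,0,0,-0.02,0,0,0,1])

```text
t: 8.55
ee_pos: [0.5144, 0.1633, 0.4624]
tool_rot: [0.001, 0.261, 0.965, 0.0]
ft_force: [0.8, -0.9, -1.3]
opening: 0.0157
```

Request:
step_arm(plan=[0,0,-0.02,0,0,0,1,0,0,-0.02,0,0,0,1,0,0,0,0,0,0,1])

```text
t: 8.85
ee_pos: [0.514, 0.1635, 0.4575]
tool_rot: [-0.0, 0.261, 0.965, -0.0]
ft_force: [-0.2, 0.2, -1.5]
opening: 0.0154
```

Request:
step_arm(plan=[0,0,-0.02,0,0,0,1,0,0,0,0,0,0,1])

```text
t: 9.05
ee_pos: [0.5142, 0.1636, 0.4558]
tool_rot: [0.0, 0.261, 0.965, 0.0]
ft_force: [0.3, -0.1, 0.0]
opening: 0.0159
```

Request:
step_arm(plan=[0,0,-0.01,0,0,0,1,0,0,0,0,0,0,1])

```text
t: 9.25
ee_pos: [0.5142, 0.1635, 0.4554]
tool_rot: [0.0, 0.261, 0.965, 0.0]
ft_force: [-1.6, -0.1, 4.6]
opening: 0.0159
```

Contact came at the height predicted for ears on the lip, with the nose already in the mouth. Pressing lightly and sweeping clockwise.

Request:
step_arm(plan=[0,0,-0.01,0,0,0,1,0,0,0,0,0,-0.25,1,0,0,0,0,0,-0.25,1])

```text
t: 9.55
ee_pos: [0.5141, 0.1635, 0.4541]
tool_rot: [0.0, 0.286, 0.958, 0.0]
ft_force: [0.5, 0.1, 0.1]
opening: 0.0159
```

Request:
step_arm(plan=[0,0,0,0,0,-0.25,1,0,0,0,0,0,-0.25,1])

```text
t: 9.75
ee_pos: [0.514, 0.1634, 0.4532]
tool_rot: [-0.0, 0.312, 0.95, -0.0]
ft_force: [-0.4, 0.6, -0.7]
opening: 0.0152
```

Request:
step_arm(plan=[0,0,0,0,0,-0.15,1,0,0,0,0,0,0,1])

```text
t: 9.95
ee_pos: [0.5139, 0.1634, 0.4533]
tool_rot: [-0.0, 0.318, 0.948, -0.0]
ft_force: [-0.5, 0.2, -1.3]
opening: 0.0158
```

Request:
step_arm(plan=[0,0,0,0,0,-0.15,1,0,0,0,0,0,0,1])

```text
t: 10.15
ee_pos: [0.5138, 0.1632, 0.4534]
tool_rot: [-0.0, 0.326, 0.945, -0.001]
ft_force: [-1.5, -0.5, -2.6]
opening: 0.0157
```

Request:
step_arm(plan=[0,0,-0.02,0,0,0,1,0,0,0,0,0,0,1])

```text
t: 10.35
ee_pos: [0.514, 0.1631, 0.4514]
tool_rot: [-0.0, 0.326, 0.945, -0.0]
ft_force: [-0.5, -1.4, -2.1]
opening: 0.0155
```

Request:
step_arm(plan=[0,0,-0.02,0,0,0,1,0,0,0,0,0,0,1])

```text
t: 10.55
ee_pos: [0.5141, 0.1631, 0.4494]
tool_rot: [-0.0, 0.326, 0.945, -0.0]
ft_force: [-0.7, -2.4, -1.3]
opening: 0.0157
```

Request:
step_arm(plan=[0,0,-0.02,0,0,0,1,0,0,0,0,0,0,1])

```text
t: 10.75
ee_pos: [0.5142, 0.1637, 0.4473]
tool_rot: [0.0, 0.326, 0.945, 0.0]
ft_force: [0.3, -1.8, -3.6]
opening: 0.016
```

The ears have dropped through. I'll lower it until the gasket seats.

Request:
step_arm(plan=[0,0,-0.02,0,0,0,1,0,0,0,0,0,0,1])

```text
t: 10.95
ee_pos: [0.5143, 0.1638, 0.4456]
tool_rot: [0.0, 0.326, 0.946, 0.0]
ft_force: [-0.1, -1.6, -2.0]
opening: 0.0157
```

Request:
step_arm(plan=[0,0,-0.01,0,0,0,1,0,0,0,0,0,0,1])

```text
t: 11.15
ee_pos: [0.5142, 0.1638, 0.4447]
tool_rot: [0.0, 0.326, 0.946, 0.0]
ft_force: [0.5, -0.3, -1.6]
opening: 0.0161
```

Request:
step_arm(plan=[0,0,-0.01,0,0,0,1,0,0,0,0,0,0,1])

```text
t: 11.35
ee_pos: [0.5142, 0.1637, 0.4446]
tool_rot: [0.0, 0.326, 0.946, 0.001]
ft_force: [-1.5, -0.1, 4.9]
opening: 0.0156
```

Seated on the gasket with about 5 N. Now turning clockwise.

Request:
step_arm(plan=[0,0,0.005,0,0,-0.5,1,0,0,0,0,0,-0.5,1,0,0,0,0,0,-0.5,1,0,0,0,0,0,-0.5,1,0,0,0,0,0,-0.5,1])

```text
t: 11.85
ee_pos: [0.5144, 0.1632, 0.4446]
tool_rot: [0.001, 0.447, 0.894, 0.0]
ft_force: [0.0, -2.0, 1.2]
opening: 0.0158
```

Request:
step_arm(plan=[0,0,0,0,0,-0.5,1,0,0,0,0,0,-0.5,1,0,0,0,0,0,-0.5,1,0,0,0,0,0,-0.5,1,0,0,0,0,0,-0.5,1])

```text
t: 12.35
ee_pos: [0.5143, 0.1632, 0.4446]
tool_rot: [0.0, 0.56, 0.828, 0.0]
ft_force: [-0.0, -1.0, 0.8]
opening: 0.0157
```

```bash
cat > st.py <<'E'
from h import *
s=bot.sense();q=s["tool_rot"];a=2*np.degrees(np.arctan2(q[2],q[1]))-180
print(s["t"],s["ee_pos"],"bar",a,"F",s["ft_force"],"M",s["ft_torque"],s["opening"],s["joint_positions"])
E
python3 st.py
```

```text
12.35 [0.51432713 0.16318651 0.44459507] bar -68.13571833162614 F [-0.00828921 -0.97620724  0.81566382] M [-0.42149555  0.1389185   0.06878203] 0.01573580765423029 [-0.61200224  0.44396557  0.36942875  1.78357727 -0.19154994  0.9483965
  0.21841848]
```

Request:
step_arm(plan=[0,0,0,0,0,-0.5,1,0,0,0,0,0,-0.5,1,0,0,0,0,0,-0.5,1,0,0,0,0,0,-0.5,1,0,0,0,0,0,-0.5,1])

```text
t: 12.85
ee_pos: [0.5142, 0.1632, 0.4446]
tool_rot: [0.0, 0.663, 0.748, 0.0]
ft_force: [-0.8, -1.2, 1.8]
opening: 0.0155
```

Request:
step_arm(plan=[0,0,0,0,0,-0.5,1,0,0,0,0,0,-0.5,1,0,0,0,0,0,-0.5,1,0,0,0,0,0,0,1])

```text
t: 13.25
ee_pos: [0.5142, 0.1634, 0.4446]
tool_rot: [0.0, 0.719, 0.695, 0.0]
ft_force: [0.5, -1.1, 2.6]
opening: 0.0162
```

```bash
python3 st.py
```

```text
13.25 [0.51420742 0.16342974 0.44461529] bar -92.02005106876314 F [ 0.53572374 -1.11930659  2.58565719] M [-0.34351257  0.30915932 -0.02613249] 0.016181666692776354 [-0.6868669   0.45924378  0.48329343  1.78561975 -0.25449001  0.9579632
 -0.13404978]
```

Turned 54° so far. Small steps from here to find the stop.

Request:
step_arm(plan=[0,0,0,0,0,-0.25,1,0,0,0,0,0,-0.25,1,0,0,0,0,0,0,1])

```text
t: 13.55
ee_pos: [0.5139, 0.1636, 0.4446]
tool_rot: [-0.0, 0.738, 0.675, -0.0]
ft_force: [-2.4, -1.0, 5.5]
opening: 0.0158
```

```bash
python3 st.py
```

```text
13.55 [0.51386377 0.16360432 0.44458403] bar -95.03949257445089 F [-2.40848832 -0.99144282  5.51185917] M [-0.30796187  0.68420584  0.11007314] 0.015772843429341547 [-0.69610151  0.46135655  0.49721896  1.78611462 -0.26287892  0.96043225
 -0.17858869]
```

Request:
step_arm(plan=[0,0,0,0,0,-0.25,1,0,0,0,0,0,-0.25,1,0,0,0,0,0,0,1])

```text
t: 13.85
ee_pos: [0.5138, 0.1636, 0.4446]
tool_rot: [-0.0, 0.754, 0.656, -0.0]
ft_force: [-2.6, -1.1, 6.3]
opening: 0.0156
```

```bash
python3 st.py
```

```text
13.85 [0.51376119 0.16361034 0.44461075] bar -97.94606448156277 F [-2.56152199 -1.11163543  6.25303633] M [-0.38907746  0.68371214  0.55625846] 0.015571524416720755 [-0.70546744  0.46359961  0.51152532  1.78643686 -0.27029776  0.96215951
 -0.22156086]
```

Request:
step_arm(plan=[0,0,0,0,0,-0.25,1,0,0,0,0,0,0,1])

```text
t: 14.05
ee_pos: [0.5138, 0.1635, 0.4446]
tool_rot: [-0.0, 0.763, 0.647, -0.0]
ft_force: [-2.6, -1.6, 5.6]
opening: 0.0162
```

```bash
python3 st.py
```

```text
14.05 [0.51375053 0.16353401 0.44458721] bar -99.43597777494375 F [-2.6106539  -1.61166063  5.61336855] M [-0.50615239  0.69340875  0.61104563] 0.016214824221743685 [-0.71004145  0.46484503  0.51881574  1.78660567 -0.27415352  0.96301302
 -0.24337709]
```

The torque rose to about 0.6 N·m and levelled off near −98°, which is the expected stop. Releasing.

Request:
step_arm(plan=[0,0,0,0,0,0.1,1,0,0,0,0,0,0,0,0,0,0,0,0,0,0,0,0,0,0,0,0,0,0,0,0,0,0,0,0])

```text
t: 14.55
ee_pos: [0.5141, 0.1636, 0.444]
tool_rot: [-0.0, 0.76, 0.65, 0.0]
ft_force: [-0.2, -0.6, -0.5]
opening: 0.0442
```

Request:
step_arm(plan=[0,0,0.1,0,0,0,0,0,0,0.2,0,0,0,0,0,0,0.4,0,0,0,0,0,0,0.4,0,0,0,0,0,0,0,0,0,0,0])

```text
t: 15.05
ee_pos: [0.5154, 0.1629, 0.56]
tool_rot: [0.002, 0.76, 0.65, 0.005]
ft_force: [0.8, 0.7, -1.1]
opening: 0.047
```

Request:
step_arm(plan=[-0.1,-0.4,0,0,0,0,0,-0.1,-0.4,0,0,0,0,0,-0.1,-0.4,0,0,0,0,0,-0.1,-0.4,0,0,0,0,0,0,-0.4,0,0,0,0,0])

```text
t: 15.55
ee_pos: [0.4727, -0.0381, 0.5544]
tool_rot: [-0.001, 0.76, 0.65, 0.0]
ft_force: [1.7, -0.3, -0.1]
opening: 0.0473
```

Request:
step_arm(plan=[0,-0.3,0,0,0,0,0,0,0,0,0,0,0,0])

```text
t: 15.75
ee_pos: [0.4731, -0.0711, 0.5547]
tool_rot: [0.001, 0.763, 0.647, -0.0]
ft_force: [0.5, 0.9, 0.5]
opening: 0.0473
```

```bash
python3 st.py; python3 - <<'E'
from meas import *
for n,c in(("top",(120,170,240,270)),("scene",(230,50,350,160))):
    im=bot.get_image(n); save(im,n+"4.png",c,5)
    p=im["pixels"].astype(float); m=((p[...,0]>60)&(p[...,0]>2.2*p[...,1])).astype(np.float32)
    k=np.zeros_like(m);k[c[1]:c[3],c[0]:c[2]]=1;m*=k
    def cost(v): return np.abs(cv2.GaussianBlur(render(im,[(hull(im,bar(v[0],v[1],v[2],.243,.267)),1)]),(0,0),1)-cv2.GaussianBlur(m,(0,0),1)).sum()
    i=np.array([.513,.1636,-1.72])
    r=minimize(cost,i,method="Nelder-Mead",options=dict(initial_simplex=np.array([i,i+[.01,0,0],i+[0,.01,0],i+[0,0,.15]])))
    print(n,r.x,np.degrees(r.x[2]),r.fun,m.sum())
    for t in("funnel","screwdriver","oil"):
        for q in bot.find_in(t,im)[:1]: print(t,w(im,q["centre"]))
E
```

```text
15.75 [ 0.47311358 -0.07106728  0.55466284] bar -99.3743400855768 F [0.46214986 0.91959084 0.51082592] M [-0.0718675   0.07675986 -0.02224119] 0.04725169062244887 [-0.40835377  0.26550412  0.65296067  1.75863487 -0.17178631  1.17428345
  0.13056939]
top [ 0.5145  0.1669 -1.6706] -95.72053013831074 34.959434509277344 249.0
funnel [0.7768 0.2011 0.0297]
screwdriver [0.7161 0.0238 0.0208]
oil [ 0.7409 -0.1575  0.1278]
scene [ 0.5144  0.1633 -1.6061] -92.02103369860843 38.70417022705078 246.0
funnel [0.7957 0.192  0.0322]
screwdriver [0.7267 0.0234 0.0228]
oil [ 0.7786 -0.1729  0.1253]
```

View pics/top4.png

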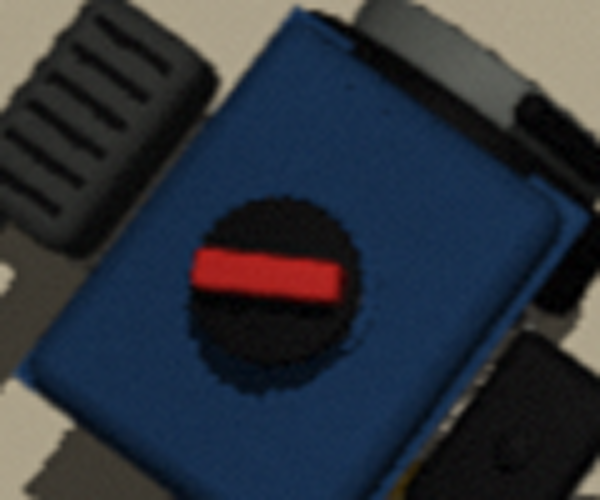

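View pics/scene4.png

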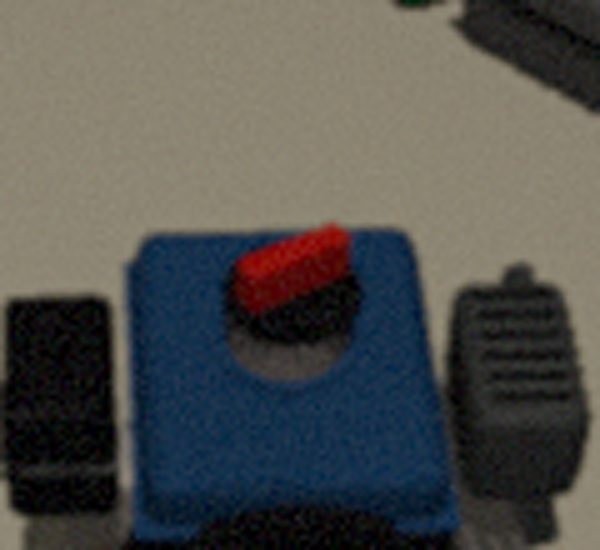

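```bash
python3 - <<'E'
from meas import *
x,y,a=.5135,.1636,np.radians(-97)
outs=[]
for n,c in(("top",(145,185,210,245)),("scene",(260,85,325,145))):
    im=bot.get_image(n)
    p=cv2.resize(im["pixels"][c[1]:c[3],c[0]:c[2],::-1],None,fx=6,fy=6,interpolation=cv2.INTER_CUBIC)
    p=cv2.convertScaleAbs(p,alpha=1.8,beta=20)
    def dr(q,col): cv2.polylines(p,[np.round((q-[c[0],c[1]]+.5)*6).astype(int)],True,col,1)
    z=.239
    dr(hull(im,np.r_[circ(x,y,z-.006,.034),circ(x,y,z+.004,.034)]),(0,255,0))
    dr(hull(im,bar(x,y,a,z+.004,z+.028)),(255,255,0))
    outs.append(p)
cv2.imwrite("pics/ov5.png",np.hstack(outs))
E
```

```text
(no output)
```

View pics/ov5.png

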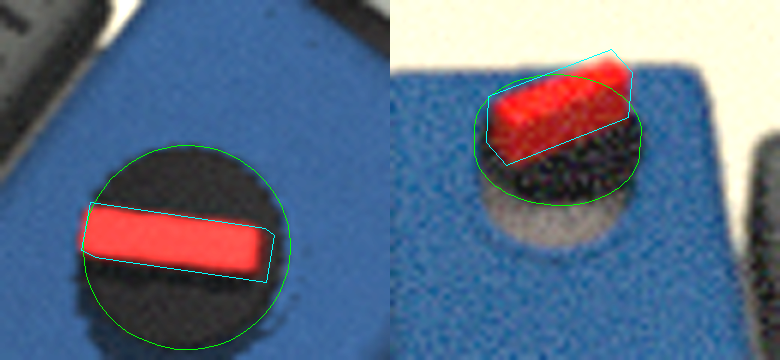

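```bash
python3 - <<'E'
from h import *
print(bot.close_job())
E
```

```text
the job is handed in; nothing more can be done
None
```

The fuel cap is on the neck, turned clockwise to its stop and released. I handed the job in at about 16 s of the 54 s; it gave no verdict.

**What I did:** I gripped the largest cap by its bar and set it on the neck. Contact came within 1 mm of the height expected for ears on the lip. Under about 5 N it turned clockwise until the ears dropped through, with the bar at about −37°. I lowered it until the gasket seated at the predicted height, again at about 5 N. I then turned it about 60° until the torque rose to about 0.6 N·m and levelled off near −98°, let go and moved the arm clear.

**Last checks:**
- **Position:** the pictures show the cap down on the neck, and the scene-camera fit puts it within about 1.5 mm of the neck axis.
- **Bystanders:** the funnel, screwdriver and oil bottle read within a few mm of their first positions.
- **Forces:** the sampled wrist readings stayed below about 7 N.

**Where the checks disagreed:**
- **Bar angle:** the top camera fits it at −96° and the scene camera at −92°, against −98° to −99° from the gripper. Taking the notch line at −36° to −41°, the cameras imply 51–60° of turn. The requirement is at least 47°.
- **Bar centre:** the top-camera fit sits 3 mm off in y from the neck centre, while the scene-camera fit is within 0.3 mm. I put most of this down to the bar's shaded side faces missing from the red mask, plus the camera calibration error.
- **Tilt:** I did not measure it separately. The cap looked level in both pictures.

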